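# Close the irrigation pump's head and press its flow knob home to prime it

### The arm

A 7-joint arm with a two-finger parallel gripper is mounted at the origin on the work surface. World frame = base frame: x ahead of the robot, y to its left, z up, the work surface at z = 0. Lengths are in m, angles in rad, forces in N, time in s.
With the tool pointing down it reaches from about 0.425 to 0.925 m from the base axis. Payload 6.8 kg.
Tool frame: the origin (TCP) lies at the very end of the fingers, on their centre line; the grasp point (between the pads) lies 19 mm behind it; z points along the fingers, y is the line along which they close (so a half turn about z gives the same grasp; the last joint's range is limited). The gripper opens to 85 mm and grips with 20 to 120 N. Pads are 22 mm wide; open, the fingers measure 114 mm over their backs; the gripper's body (76 mm by 85 mm) begins 54 mm behind the grasp point. The pads swing forward as they close: fully open they stand 13 mm farther back than shut.
Start: joints at [1.017, 0.477, 0.022, 1.555, -0.011, 1.109, -0.083], TCP at [0.291, -0.609, 0.231] pointing down, gripper open.
Joint ranges: [-2.96, 2.96], [-0.34, 2.1], [-1.41, 1.46], [0.24, 2.44], [-1.37, 4.51], [0.17, 1.92], [-2.96, 2.96]. Speed limits (rad/s): [2.39, 2.39, 3.14, 3.14, 3.14, 3.14, 3.14].

### API

Orientations are given as a rotation vector (axis times angle).
In Python, from bench import get_obs, grab_frame, hand_in gives the robot as it stands.
- The arm moves only by the tool drive_tool, never from a script. Its argument "rows" is a list of rows, each an object with "offset": the shift along the tool's x, y, z as a fraction of full scale, a list of three; "rotation": the turn, a rotation vector about the tool's x, y, z as a fraction of full scale, a list of three; "claw": the opening, from 0 (shut) to 1 (fully open). In form: [{"offset": [tx, ty, tz], "rotation": [wx, wy, wz], "claw": claw}, ...]. A call has 1 to 20 rows; each row is the pose to reach, as a shift and turn from the pose commanded when the call began, along the tool's axes at that moment; what a row does not reach only later rows make up. Full scale, the value 1, is 0.15 m for a shift and 2 rad for a turn. A row lasts 1/12 s, in which the tool goes at most 41.7 mm and 7.16 degrees, less where a joint would pass 70% of its speed; a pose out of reach is approached as far as the arm can. A call with a number of a shift or a turn outside -1 to 1 is refused whole. A call with a gripper value outside its range is refused whole. The fingers move at their own pace and stop on an object; "force" is the grip in N (left out, the last holds). Time passes only in rows, so rows that repeat a pose let the fingers close. It gives the time, the measured TCP pose, the force, the opening and the grip force at its end, in the units of the state.
- get_obs(): the state, without advancing time (a new reading comes with each control period).
- grab_frame(name): name is "side" or "top" or "wrist"; returns a dict with "frame" (480x640x3 uint8, red, green, blue), "z_map" (480x640 float32, m along the optical axis (not along the pixel's ray), 0 where there is no reading), "vfov" (degrees; the focal length in pixels is half the picture's height over the tangent of half this angle, whatever the lens; pixels are square), "cx", "cy" (the principal point, pixels), "R" (3x3) and "t" (3): a world point X has camera coordinates R X + t. Camera axes: x right, y down, z forward; pixel columns grow to the right and rows downward; lengths in m; the calibration is good to about 2 mm. A picture is of the moment at which its call begins.
- hand_in(): hands the job in; it is judged then, once.
The state is a dict: "clock": time; "joints": joint angles; "qvel": joint speeds; "tau": joint torques, N m; "tcp_pos": TCP position; "orientation": TCP orientation; "contact_force": force on the tool from outside, world axes, zero at the start; "moment": the same for the moment, N m; "grip_width": finger opening in m; "gripper_force": force on a finger pad.
Only numpy, scipy, OpenCV 4.12 (cv2) and the standard library are available. Lean on these libraries where they do the work, as an engineer would, in place of code of your own. Each camera call takes 0.05 s, during which the arm holds its last target. There are 200 camera calls.

### The job

The white irrigation pump on the blue table has to be primed, but its orange-and-black flow knob has come off. First push the red-tipped clamp lever on the pump head all the way down; then turn the knob so that its D-shaped bore matches the D-shaped spindle, slide it fully onto the spindle and press it in against the spring as far as it goes, and finish while the gripper is still holding it pressed in. Do not knock the other things on the table about.

Things in the scene. Friction and masses are not known exactly. Their poses are not given: they have to be found in the camera images.
- pump: White box-shaped irrigation pump, fixed to the table, 210 (x) x 270 (y) x 90 mm high; origin at the centre of its underside, x to its back, z up. It may be yawed. On its flat top: at (-35, -65) the spindle; at (30, 70) the grey pump head, 100 x 70 mm, its top 140 mm above the table, with the lever's clevis on it reaching 166 mm above the table.
- clamp_lever (a joint): Angle of the steel clamp lever on the pump head, rad: 0 = level, fully down (a stop); positive = raised. Starts at 0.5 to 0.9. Swings about the pump's y axis, points to the pump's -x when level, stays where left (friction 0.10 N m: about 1.5 N at 70 mm from the pivot). Can be pushed down from above with closed fingers following its arc.
- lever_hinge (a point): The lever's pivot, fixed on the pump at (45, 70, 156) mm in the pump's frame; axes as the pump. The lever is a bar 18 mm wide and 8 mm thick that lies along the pivot's height when down, with 16 mm of free air below it (over the pump head).
- lever_tip (a point): Centre of the upper face of the lever's red end paddle (34 long x 26 wide x 12 thick mm), 83 mm from the pivot; moves with the lever.
- spindle_top (a point): Centre of the top end of the upright steel D-spindle on the pump's top, 120 mm above the table when out. z up; x points out through the flat, the way of the red mark on the black collar (38 mm across, top 18 mm below this point). Shaft 16 mm in diameter, flat 4 mm from the axis, top 3 mm tapered. It cannot turn, only slide down.
- spindle_part (a joint): How far the spindle is pressed in, m: 0 = out, 0.008 = fully in (stop). Return spring: 4 N to start, 12 N fully in.
- knob: Loose flow knob, about 80 g, upright on the table; origin at the centre of its underside, z up. Black round skirt 48 mm in diameter, 20 mm high; on it an orange bar grip 44 mm long (along x), 16 mm wide (along y), from 20 to 47 mm above the underside. A white pointer line marks its +x end. Fitted, its x points as the spindle's x.
- knob_bore (a point): Centre of the mouth of the knob's D bore, in its underside (same point and axes as the knob). Bore 16 mm deep, 18 mm in diameter, its flat 5 mm from the axis on the +x (pointer) side: 1 mm clearance all round the spindle, flared at the mouth. Fully on, this point lies 16 mm below the spindle's top.
- jar: Bystander: small jar with a green lid, 54 mm in diameter, 62 mm high; origin under its centre.
- plaster_disc: Bystander: pale plaster disc 76 mm in diameter, 13 mm high; origin under its centre.
- skull_model: Bystander: small white animal skull model about 100 x 52 x 46 mm; origin on its underside.
- gourd_cup: Bystander: dark brown open cup 68 mm in diameter, 85 mm high; origin under its centre.
- vial_a: Bystander: glass vial with grey ends, lying, 67 x 21 x 21 mm; origin under its middle.
- vial_b: Bystander: a second vial like vial_a.

How it is judged:
On the way, in this order (a step that is already met when the one before it is completed fails the run):
1. the clamp lever is pushed right down (value of joint clamp_lever below 0.1 rad), for 0.2 s.
2. the knob is fully on the D-spindle, lever still down (value of joint clamp_lever below 0.1 rad and z of knob in the frame of spindle_top below -0.0125 m and horizontal distance between knob and spindle_top below 0.003 m and angle between the x axis of knob and the x axis of spindle_top, either way round below 0.25 rad and angle between knob's own z axis and vertical below 0.12 rad), for 0.2 s.
At the end, for the whole second after the job is handed in: Lever within 0.1 rad of fully down; knob upright on the spindle (underside at least 12.5 mm below its top, axis within 3 mm, x axes within 0.25 rad); the fingers still hold or press the knob with more than 3 N and the spindle is pressed in more than 5 of its 8 mm (all of step 2 and value of joint spindle_part above 0.005 m and contact force between the fingers and knob above 3 N); the arm keeps its last pose, push and grip.
It fails at once if a bystander (jar, disc, skull, cup or vial) is moved more than 30 mm (distance of any of jar, plaster_disc, skull_model, gourd_cup, vial_a, vial_b from where it was at the start of the episode above 0.03 m).
It also fails if it takes over 64 s, if anything falls off the work surface, if the arm or the gripper's body presses on something with over 40 N, if the wrist force passes 120 N, or if a joint passes its speed limit or range.

## Working session

There is one attempt and no reset: what is moved stays moved. The work goes in short steps, Python scripts to look and compute and a tool call to move; the robot and the scene stay as the last step left them, time stands still between calls to the robot, and variables do not carry over. Pictures are saved under pics/ and viewed, at most 10 in all, crops included, and the job is handed in when it is done.

Besides the shell and the picture viewer there is one more tool, called after "Request:" as name(argument=value, ...) on one line, values as JSON. drive_tool: Moves the arm, as the interface text tells. Its arguments: {"type":"object","properties":{"rows":{"type":"array","items":{"type":"object","properties":{"offset":{"type":"array","items":{"type":"number"}},"rotation":{"type":"array","items":{"type":"number"}},"claw":{"type":"number"}}}},"force":{"type":"number"}},"required":["rows"]}

```bash
mkdir -p pics
cat > h.py <<'E'
import numpy as np, cv2, pickle
from bench import get_obs, grab_frame, hand_in
from scipy.spatial.transform import Rotation as Rn
def f(d): return 240/np.tan(np.radians(d["vfov"])/2)
def pt(d,u,v,z=None):
    """world point at pixel; from depth map, or on plane z"""
    r=np.array([(u-d["cx"])/f(d),(v-d["cy"])/f(d),1.]); R=np.array(d["R"]);t=np.array(d["t"])
    if z is None: return R.T@(r*float(d["z_map"][int(round(v)),int(round(u))])-t)
    C=-R.T@t; w=R.T@r; return C+w*(z-C[2])/w[2]
def cloud(d):
    v,u=np.mgrid[:480,:640]; z=d["z_map"]; P=np.stack([(u-d["cx"])/f(d)*z,(v-d["cy"])/f(d)*z,z],-1)
    return (P-np.array(d["t"]))@np.array(d["R"])
def proj(d,X):
    c=np.array(d["R"])@X+np.array(d["t"]); return c[0]/c[2]*f(d)+d["cx"],c[1]/c[2]*f(d)+d["cy"]
def snap(n,name):
    d=grab_frame(n); pickle.dump(d,open(name+".pkl","wb")); return d
def load(name): return pickle.load(open(name+".pkl","rb"))
def save(img,name): cv2.imwrite("pics/"+name+".png",img[:,:,::-1])
E
python3 - <<'E'
from h import *
o=get_obs(); print({k:np.round(v,3) for k,v in o.items()})
for n in ("top","side","wrist"):
    d=snap(n,n); save(d["frame"],n); print(n,d["vfov"],-np.array(d["R"]).T@d["t"])
E
```

```text
{'clock': np.float64(0.0), 'joints': array([ 1.017,  0.478,  0.022,  1.556, -0.012,  1.109, -0.083]), 'qvel': array([ 0.002, -0.001, -0.001, -0.   , -0.001,  0.002, -0.   ]), 'tau': array([-1.0000e-03, -5.9646e+01,  1.6080e+00, -2.8119e+01,  1.2000e-02,
        9.0000e-03, -0.0000e+00]), 'tcp_pos': array([ 0.291, -0.608,  0.23 ]), 'orientation': array([-3.062e+00, -6.940e-01,  1.000e-03]), 'contact_force': array([0.212, 0.29 , 0.076]), 'moment': array([-0.001,  0.044,  0.055]), 'gripper_force': np.float64(0.0), 'grip_width': np.float64(0.086)}
top 45.56001924477184 [ 0.37351551 -0.00890787  1.3019472 ]
side 49.75163161468609 [0.32404508 0.79913221 1.03901318]
wrist 58.23828718353332 [ 0.36706184 -0.57384149  0.373519  ]
```

View pics/top.png

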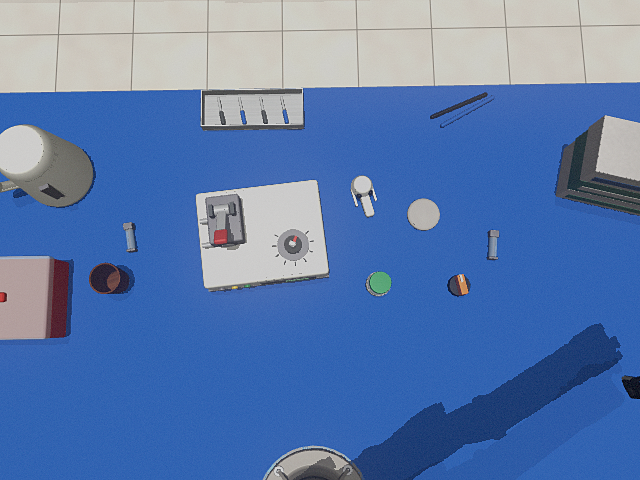

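View pics/side.png

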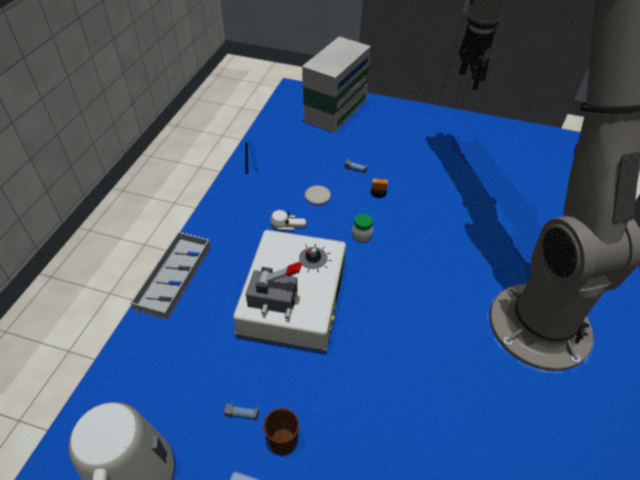

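The top view shows the pump (corners about 197,193 / 317,181 / 328,276 / 206,289), the spindle near (292,244), the lever paddle near (221,237) and the knob near (459,285), with the jar at (378,283). The side view agrees. Next I'll measure with depth and enlarged crops.

Run:
```python
from h import *
t=load("top"); s=load("side")
a=cv2.resize(t["frame"][220:270,265:325],None,fx=6.5,fy=6.5,interpolation=cv2.INTER_CUBIC)
b=cv2.resize(t["frame"][260:310,430:490],None,fx=6.5,fy=6.5,interpolation=cv2.INTER_CUBIC)
c=cv2.resize(s["frame"][240:290,270:330],None,fx=6.5,fy=4.5,interpolation=cv2.INTER_CUBIC)
e=cv2.resize(s["frame"][165:215,350:410],None,fx=6.5,fy=4.5,interpolation=cv2.INTER_CUBIC)
save(np.vstack([np.hstack([a,b]),np.hstack([c,e])]),"crops")
P=cloud(t); X=P.reshape(-1,3)
# pump top
m=(abs(P[...,2]-.09)<.006)&(P[...,1]<.35)&(P[...,1]>-.1)&(P[...,0]>.3)&(P[...,0]<.7)
q=P[m]; r=cv2.minAreaRect(q[:,:2].astype(np.float32)); print("pump",r,np.median(q[:,2]))
for n,d in(("top",t),("side",s)):
    P=cloud(d)
    hs=cv2.cvtColor(d["frame"],cv2.COLOR_RGB2HSV)
    H,S,V=hs[...,0].astype(int),hs[...,1],hs[...,2]
    X=P
    reg=(X[...,0]>.3)&(X[...,0]<.55)&(X[...,1]<-.25)&(X[...,1]>-.5)&(X[...,2]>.012)
    k=X[reg]; print(n,"knob",len(k),k.mean(0),k.min(0),k.max(0))
    o=X[reg&(X[...,2]>.04)]; 
    if len(o)>4: print(" bar",cv2.minAreaRect(o[:,:2].astype(np.float32)),np.median(o[:,2]))
    red=((H<6)|(H>174))&(S>150)&(X[...,1]>-.1)&(X[...,1]<.35)&(X[...,0]>.3)&(X[...,0]<.75)&(X[...,2]>.085)
    for lo,hi,nm in((.085,.11,"mark"),(.14,.3,"paddle")):
        w=red&(X[...,2]>lo)&(X[...,2]<hi); w2=X[w]
        if len(w2): print(" ",nm,len(w2),w2.mean(0),w2.min(0),w2.max(0),np.argwhere(w).mean(0)[::-1])
```

```text
pump ((0.5818370580673218, 0.10245802253484726), (0.2092566043138504, 0.2692389488220215), 6.020842552185059) 0.08975398329328409
top knob 461 [ 0.48008373 -0.34885032  0.02942759] [ 0.44368395 -0.42522092  0.01206201] [ 0.5497701  -0.31164001  0.05344468]
 bar ((0.46713584661483765, -0.335573673248291), (0.04443307965993881, 0.01777569018304348), 11.569478034973145) 0.04622004151809474
  paddle 68 [0.55524473 0.17254342 0.21372527] [0.54031667 0.15988443 0.20214076] [0.56884424 0.18236534 0.2217018 ] [218.69117647 235.91176471]
side knob 274 [ 0.47717011 -0.33980461  0.0299917 ] [ 0.44360544 -0.42329972  0.01201712] [ 0.54996115 -0.30598295  0.05146087]
 bar ((0.46637776494026184, -0.33061662316322327), (0.044028833508491516, 0.02350182831287384), 11.158137321472168) 0.0460889241893952
  mark 10 [0.56669175 0.03129226 0.10300661] [0.56326549 0.02519515 0.10021876] [0.56974483 0.03608981 0.10757936] [308.2 251.5]
  paddle 121 [0.5531326  0.17575856 0.21429683] [0.54012346 0.15947501 0.19914035] [0.56774135 0.18574874 0.22392677] [293.12396694 268.57024793]
```

View pics/crops.png

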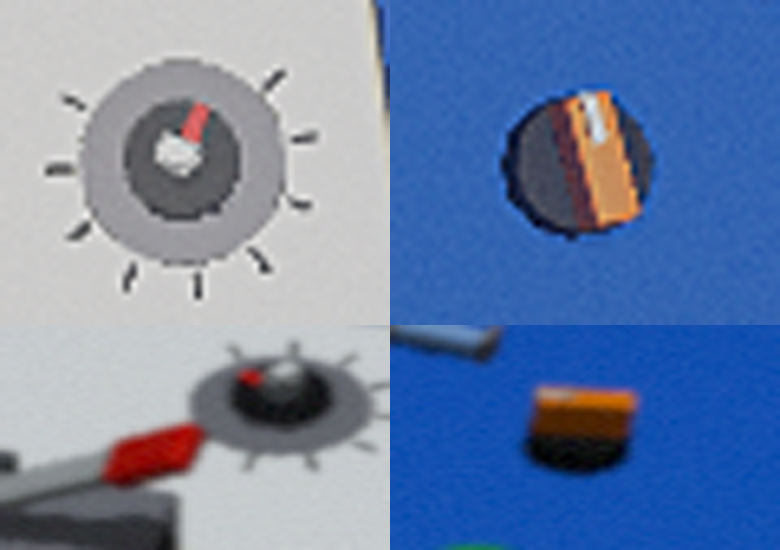

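Request:
drive_tool(rows=[{"offset": [0.95, -0.99, -0.5], "rotation": [0, 0, 0], "claw": 0}, {"offset": [0.95, -0.99, -0.5], "rotation": [0, 0, 0], "claw": 0}, {"offset": [0.95, -0.99, -0.5], "rotation": [0, 0, 0], "claw": 0}, {"offset": [0.95, -0.99, -0.5], "rotation": [0, 0, 0], "claw": 0}, {"offset": [0.95, -0.99, -0.5], "rotation": [0, 0, 0], "claw": 0}, {"offset": [0.95, -0.99, -0.5], "rotation": [0, 0, 0], "claw": 0}, {"offset": [0.95, -0.99, -0.5], "rotation": [0, 0, 0], "claw": 0}, {"offset": [0.95, -0.99, -0.5], "rotation": [0, 0, 0], "claw": 0}])

```text
clock: 0.82
tcp_pos: [0.3556, -0.4137, 0.3064]
orientation: [3.063, 0.696, -0.0]
contact_force: [-0.9, -0.3, -0.7]
grip_width: -0.0002
gripper_force: 0.0
```

```bash
cat >> h.py <<'E'
def go(x,y,z,yaw,o=None):
    """offset/rotation fractions to bring the TCP to x,y,z pointing down with tool x at yaw (deg)"""
    o=o or get_obs(); R0=Rn.from_rotvec(o["orientation"])
    yw=np.radians(yaw); R1=Rn.from_matrix(np.array([[np.cos(yw),np.sin(yw),0],[np.sin(yw),-np.cos(yw),0],[0,0,-1]]))
    off=R0.inv().apply(np.array([x,y,z])-o["tcp_pos"])/.15; rot=(R0.inv()*R1).as_rotvec()/2
    print("off",off.round(3),"rot",rot.round(3))
def st():
    o=get_obs(); X=Rn.from_rotvec(o["orientation"]).as_matrix()[:,0]
    print("t",round(o["clock"],2),"tcp",o["tcp_pos"].round(4),"yaw",np.degrees(np.arctan2(X[1],X[0])).round(2),"F",o["contact_force"].round(1),"w",round(o["grip_width"],4),"g",round(float(o["gripper_force"]),1)); return o
E
python3 - <<'E'
from h import *
o=st()
t=load("top"); s=load("side")
def T(u,v): return 265+u/6.5,220+v/6.5
def S(u,v): return 270+u/6.5,240+(v-325)/4.5
for n,d,c,m,tp in(("top",t,T(182,160),T(200,117),T(178,153)),("side",s,S(281,395),S(251,378),S(287,374))):
    C=pt(d,*c,.102);M=pt(d,*m,.102);print(n,"collar",C,"mark",M,"yaw",np.degrees(np.arctan2(*(M-C)[1::-1])),"top",pt(d,*tp,.12))
a=np.radians(6.02);Rz=np.array([[np.cos(a),-np.sin(a)],[np.sin(a),np.cos(a)]])
for p in((-35,-65),(45,70),(-35,70)): print(p,np.array([.5818,.1025])+Rz@np.array(p)/1e3)
E
```

```text
t 0.82 tcp [ 0.3556 -0.4137  0.3064] yaw 25.6 F [-0.9 -0.3 -0.7] w -0.0002 g 0.0
top collar [0.55228655 0.03328229 0.102     ] mark [0.56640136 0.02721978 0.102     ] yaw -23.24421895000779 top [0.55190481 0.03390844 0.12      ]
side collar [0.55173615 0.03888856 0.102     ] mark [0.56574242 0.0309983  0.102     ] yaw -29.394212559166498 top [0.54958132 0.03915584 0.12      ]
(-35, -65) [0.55380993 0.03418781]
(45, 70) [0.61921055 0.17683338]
(-35, 70) [0.53965172 0.16844333]
```

Request:
drive_tool(rows=[{"offset": [0.95, -0.99, 0], "rotation": [0, 0, 0], "claw": 0}, {"offset": [0.95, -0.99, 0], "rotation": [0, 0, 0], "claw": 0}, {"offset": [0.95, -0.99, 0], "rotation": [0, 0, 0], "claw": 0}, {"offset": [0.95, -0.99, 0], "rotation": [0, 0, 0], "claw": 0}, {"offset": [0.95, -0.99, 0], "rotation": [0, 0, 0], "claw": 0}, {"offset": [0.95, -0.99, 0], "rotation": [0, 0, 0], "claw": 0}, {"offset": [0.95, -0.99, 0], "rotation": [0, 0, 0], "claw": 0}, {"offset": [0.95, -0.99, 0], "rotation": [0, 0, 0], "claw": 0}])

```text
clock: 1.48
tcp_pos: [0.4195, -0.2202, 0.3056]
orientation: [-3.065, -0.69, 0.002]
contact_force: [-0.6, 0.1, 0.1]
grip_width: 0.0
gripper_force: 0.0
```

Request:
drive_tool(rows=[{"offset": [0.95, -0.99, 0], "rotation": [0, 0, 0], "claw": 0}, {"offset": [0.95, -0.99, 0], "rotation": [0, 0, 0], "claw": 0}, {"offset": [0.95, -0.99, 0], "rotation": [0, 0, 0], "claw": 0}, {"offset": [0.95, -0.99, 0], "rotation": [0, 0, 0], "claw": 0}, {"offset": [0.95, -0.99, 0], "rotation": [0, 0, 0], "claw": 0}, {"offset": [0.95, -0.99, 0], "rotation": [0, 0, 0], "claw": 0}, {"offset": [0.95, -0.99, 0], "rotation": [0, 0, 0], "claw": 0}, {"offset": [0.95, -0.99, 0], "rotation": [0, 0, 0], "claw": 0}])

```text
clock: 2.15
tcp_pos: [0.4847, -0.0254, 0.3057]
orientation: [3.065, 0.689, -0.002]
contact_force: [-0.7, -1.0, 0.0]
grip_width: 0.0002
gripper_force: 0.0
```

Run:
```python
from h import *
st(); d=snap("wrist","w1"); save(d["frame"],"w1"); print(proj(d,np.array([.5538,.0342,.12])))
go(.551,.170,.30,6)
```

```text
t 2.15 tcp [ 0.4847 -0.0254  0.3057] yaw 25.34 F [-0.7 -1.   0. ] w 0.0002 g 0.0
(np.float64(291.6862248626354), np.float64(87.45160345842169))
off [ 0.958 -0.99   0.037] rot [0.    0.001 0.168]
```

View pics/w1.png

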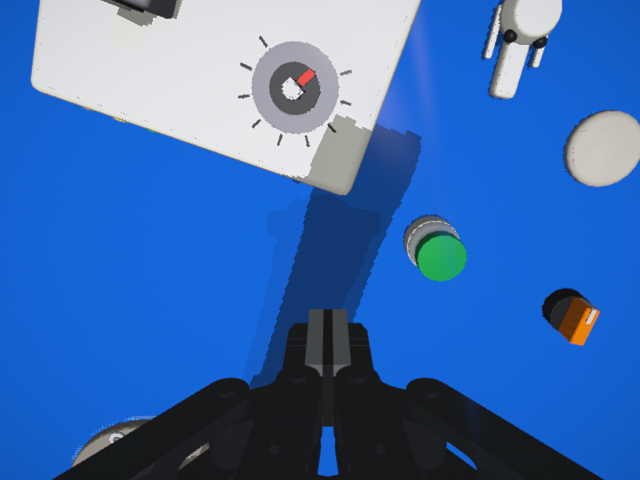

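The wrist view shows the spindle top at (292,89), the collar centre at about (294,88), the red mark around (306,77) and the knob at (575,320). I'll refine the mark's direction and move over the lever.

Request:
drive_tool(rows=[{"offset": [0.96, -0.99, 0], "rotation": [0, 0, 0.06], "claw": 0}, {"offset": [0.96, -0.99, 0], "rotation": [0, 0, 0.12], "claw": 0}, {"offset": [0.96, -0.99, 0], "rotation": [0, 0, 0.168], "claw": 0}, {"offset": [0.96, -0.99, 0], "rotation": [0, 0, 0.168], "claw": 0}, {"offset": [0.96, -0.99, 0], "rotation": [0, 0, 0.168], "claw": 0}, {"offset": [0.96, -0.99, 0], "rotation": [0, 0, 0.168], "claw": 0}, {"offset": [0.96, -0.99, 0], "rotation": [0, 0, 0.168], "claw": 0}, {"offset": [0.96, -0.99, 0], "rotation": [0, 0, 0.168], "claw": 0}])

```text
clock: 2.87
tcp_pos: [0.5511, 0.1715, 0.3056]
orientation: [3.136, 0.17, -0.002]
contact_force: [0.3, -0.4, 0.6]
grip_width: -0.0003
gripper_force: 0.0
```

Run:
```python
from h import *
d=load("w1"); hs=cv2.cvtColor(d["frame"],cv2.COLOR_RGB2HSV); H,S,V=[hs[...,i].astype(int) for i in range(3)]
m=((H<8)|(H>172))&(S>120); m[:,:270]=0;m[:,330:]=0;m[120:]=0;m[:50]=0
p=np.argwhere(m)[:,::-1]; M=np.array([pt(d,*q,.102) for q in p])
c=M.mean(0); w,v=np.linalg.eigh(np.cov(M[:,:2].T)); e=v[:,1]*np.sign(v[0,1]); print("mark",len(p),c,"axis yaw",np.degrees(np.arctan2(e[1],e[0])))
dark=((V<110)&(S<80)).astype(np.uint8); dark[:,:268]=0;dark[:,321:]=0;dark[116:]=0;dark[:60]=0
n,l,stt,cen=cv2.connectedComponentsWithStats(dark); i=1+np.argmax(stt[1:,4]); cs,_=cv2.findContours(((l==i)|m).astype(np.uint8),0,0)
(cc,r)=cv2.minEnclosingCircle(max(cs,key=cv2.contourArea)); el=cv2.fitEllipse(max(cs,key=cv2.contourArea)); print(cc,r,el)
C=pt(d,*el[0],.102); print("collar",C,"yaw",np.degrees(np.arctan2(*(c-C)[1::-1])), "rad m",el[1][0]/2/f(d)*(d["z_map"][int(el[0][1]),int(el[0][0])-12]))
print("tip",pt(d,292,89,.12), pt(d,292,89))
P=cloud(d)
q=P[(abs(P[...,2]-.12)<.006)&(abs(P[...,0]-.553)<.03)&(abs(P[...,1]-.034)<.03)]; print("spindle cloud",len(q),q.mean(0),q.min(0),q.max(0))
q=P[(abs(P[...,2]-.102)<.004)&(abs(P[...,0]-.553)<.03)&(abs(P[...,1]-.034)<.03)]; print("collar cloud",len(q),cv2.minEnclosingCircle(q[:,:2].astype(np.float32)))
st(); go(.551,.170,.235,6)
s=snap("side","s2"); X=cloud(s)
```

```text
mark 156 [0.56469554 0.02904239 0.102     ] axis yaw -25.819385116680326[ WARN:0@0.630] global contours_new.cpp:654 findContours Chain code output is an experimental feature and might change in future!
Traceback (most recent call last):
cv2.error: OpenCV(4.12.0) /io/opencv/modules/imgproc/src/shapedescr.cpp:315: error: (-215:Assertion failed) npoints >= 0 && (depth == CV_32F || depth == CV_32S) in function 'contourArea'
```

Request:
drive_tool(rows=[{"offset": [0.073, 0.012, 0.25], "rotation": [0, 0, 0], "claw": 0}, {"offset": [0.073, 0.012, 0.47], "rotation": [0, 0, 0], "claw": 0}, {"offset": [0.073, 0.012, 0.53], "rotation": [0, 0, 0], "claw": 0}, {"offset": [0.073, 0.012, 0.57], "rotation": [0, 0, 0], "claw": 0}, {"offset": [0.053, 0.012, 0.637], "rotation": [0, 0, 0], "claw": 0}, {"offset": [0.03, 0.012, 0.67], "rotation": [0, 0, 0], "claw": 0}, {"offset": [0.006, 0.012, 0.704], "rotation": [0, 0, 0], "claw": 0}, {"offset": [-0.027, 0.012, 0.77], "rotation": [0, 0, 0], "claw": 0}, {"offset": [-0.054, 0.012, 0.837], "rotation": [0, 0, 0], "claw": 0}, {"offset": [-0.067, 0.012, 0.904], "rotation": [0, 0, 0], "claw": 0}, {"offset": [-0.074, 0.012, 0.957], "rotation": [0, 0, 0], "claw": 0}, {"offset": [-0.074, 0.012, 0.975], "rotation": [0, 0, 0], "claw": 0}, {"offset": [-0.074, 0.012, 0.985], "rotation": [0, 0, 0], "claw": 0}, {"offset": [-0.074, 0.012, 0.985], "rotation": [0, 0, 0], "claw": 0}, {"offset": [-0.074, 0.012, 0.985], "rotation": [0, 0, 0], "claw": 0}])

```text
clock: 4.12
tcp_pos: [0.5392, 0.1705, 0.1612]
orientation: [3.135, 0.172, -0.001]
contact_force: [-11.6, -4.5, 30.3]
grip_width: 0.0002
gripper_force: 14.6
```

Run:
```python
from h import *
d=load("w1"); P=cloud(d)
q=P[(abs(P[...,2]-.12)<.006)&(abs(P[...,0]-.553)<.03)&(abs(P[...,1]-.034)<.03)]; print("spindle cloud",len(q),q.mean(0),q.min(0),q.max(0))
q=P[(abs(P[...,2]-.102)<.004)&(abs(P[...,0]-.553)<.03)&(abs(P[...,1]-.034)<.03)]; C=cv2.minEnclosingCircle(q[:,:2].astype(np.float32)); print("collar cloud",len(q),np.median(q[:,2]),C)
M=np.array([.5647,.0290]);e=M-C[0];print("yaw",np.degrees(np.arctan2(e[1],e[0])))
st()
for n in("top","side"):
    s=snap(n,n+"2"); X=cloud(s); hs=cv2.cvtColor(s["frame"],cv2.COLOR_RGB2HSV); H,S=hs[...,0],hs[...,1]
    w=X[((H<6)|(H>174))&(S>150)&(X[...,1]>.12)&(X[...,1]<.23)&(X[...,0]>.45)&(X[...,0]<.62)&(X[...,2]>.1)]
    print(n,len(w),w.mean(0) if len(w) else 0, np.percentile(w,[5,95],axis=0) if len(w) else 0)
```

```text
spindle cloud 284 [0.55251925 0.03408855 0.11938373] [0.54596244 0.02635531 0.11502708] [0.55968484 0.04094147 0.1225549 ]
collar cloud 1773 0.10257257335762379 ((0.5533705353736877, 0.03396974876523018), 0.01912848837673664)
yaw -23.68499439026868
t 4.12 tcp [0.5392 0.1705 0.1612] yaw 6.3 F [-11.6  -4.5  30.3] w 0.0002 g 14.6
top 0 0 0
side 92 [0.5320118  0.17837954 0.16929592] [[0.52135661 0.16232943 0.15724394]
 [0.54755577 0.1859982  0.21361652]]
```

Request:
drive_tool(rows=[{"offset": [0, 0, -0.1], "rotation": [0, 0, 0], "claw": 0}, {"offset": [0, 0, -0.35], "rotation": [0, 0, 0], "claw": 0}, {"offset": [0, 0, -0.6], "rotation": [0, 0, 0], "claw": 0}, {"offset": [0, 0, -0.85], "rotation": [0, 0, 0], "claw": 0}, {"offset": [0, 0, -0.9], "rotation": [0, 0, 0], "claw": 0}, {"offset": [0, 0, -0.9], "rotation": [0, 0, 0], "claw": 0}])

```text
clock: 4.72
tcp_pos: [0.5411, 0.1713, 0.2963]
orientation: [-3.135, -0.172, -0.008]
contact_force: [-0.4, 0.1, -1.1]
grip_width: 0.0001
gripper_force: 0.0
```

Request:
drive_tool(rows=[{"offset": [-0.44, 1, 0], "rotation": [0, 0, 0], "claw": 0}, {"offset": [-0.44, 1, 0], "rotation": [0, 0, 0], "claw": 0}, {"offset": [-0.44, 1, 0], "rotation": [0, 0, 0], "claw": 0}, {"offset": [-0.44, 1, 0], "rotation": [0, 0, 0], "claw": 0}, {"offset": [-0.44, 1, 0], "rotation": [0, 0, 0], "claw": 0}, {"offset": [-0.44, 1, 0], "rotation": [0, 0, 0], "claw": 0}])

```text
clock: 5.22
tcp_pos: [0.4891, 0.0112, 0.2915]
orientation: [3.136, 0.164, -0.006]
contact_force: [0.1, 1.1, 0.4]
grip_width: 0.0001
gripper_force: 0.0
```

Request:
drive_tool(rows=[{"offset": [-0.44, 1, 0], "rotation": [0, 0, 0], "claw": 0.5}, {"offset": [-0.44, 1, 0], "rotation": [0, 0, 0], "claw": 0.5}, {"offset": [-0.44, 1, 0], "rotation": [0, 0, 0], "claw": 0.5}, {"offset": [-0.44, 1, 0], "rotation": [0, 0, 0], "claw": 0.5}, {"offset": [-0.44, 1, 0], "rotation": [0, 0, 0], "claw": 0.5}, {"offset": [-0.44, 1, 0], "rotation": [0, 0, 0], "claw": 0.5}])

```text
clock: 5.72
tcp_pos: [0.4408, -0.1431, 0.2921]
orientation: [-3.136, -0.168, 0.003]
contact_force: [0.6, 1.5, -0.5]
grip_width: 0.0428
gripper_force: 0.0
```

Request:
drive_tool(rows=[{"offset": [-0.44, 1, 0], "rotation": [0, 0, -0.046], "claw": 0.5}, {"offset": [-0.44, 1, 0.2], "rotation": [0, 0, -0.046], "claw": 0.5}, {"offset": [-0.44, 1, 0.5], "rotation": [0, 0, -0.046], "claw": 0.5}, {"offset": [-0.44, 1, 0.5], "rotation": [0, 0, -0.046], "claw": 0.5}, {"offset": [-0.44, 1, 0.5], "rotation": [0, 0, -0.046], "claw": 0.5}, {"offset": [-0.44, 1, 0.5], "rotation": [0, 0, -0.046], "claw": 0.5}, {"offset": [-0.44, 1, 0.5], "rotation": [0, 0, -0.046], "claw": 0.5}])

```text
clock: 6.3
tcp_pos: [0.3928, -0.2969, 0.217]
orientation: [-3.123, -0.318, 0.003]
contact_force: [1.0, 0.9, 0.1]
grip_width: 0.0425
gripper_force: 0.0
```

Run:
```python
from h import *
st(); w=snap("wrist","w2"); t=snap("top","t3"); save(w["frame"],"w2")
X=cloud(t); hs=cv2.cvtColor(t["frame"],cv2.COLOR_RGB2HSV); H,S=hs[...,0],hs[...,1]
q=X[((H<6)|(H>174))&(S>150)&(X[...,1]>.12)&(X[...,1]<.23)&(X[...,0]>.45)&(X[...,0]<.62)&(X[...,2]>.1)]
print("paddle",len(q),q.mean(0),q.max(0))
P=cloud(w); r=(abs(P[...,0]-.467)<.04)&(abs(P[...,1]+.334)<.04)
k=P[r&(P[...,2]>.0435)&(P[...,2]<.052)]; print("bar",len(k),np.median(k[:,2]),cv2.minAreaRect(k[:,:2].astype(np.float32)))
k=P[r&(P[...,2]>.017)&(P[...,2]<.023)]; print("skirt",len(k),cv2.minEnclosingCircle(k[:,:2].astype(np.float32)))
go(.467,-.334,.07,11.6)
```

```text
t 6.3 tcp [ 0.3928 -0.2969  0.217 ] yaw 11.64 F [1.  0.9 0.1] w 0.0425 g 0.0
paddle 36 [0.53541035 0.16940677 0.16101957] [0.55355933 0.18096133 0.16572612]
bar 1492 0.04744181194888411 ((0.46665260195732117, -0.33666157722473145), (0.044345173984766006, 0.01633068174123764), 11.692839622497559)
skirt 1542 ((0.4664439857006073, -0.33675774931907654), 0.024086598306894302)
off [0.423 0.345 0.992] rot [-0.    -0.     0.002]
```

View pics/w2.png

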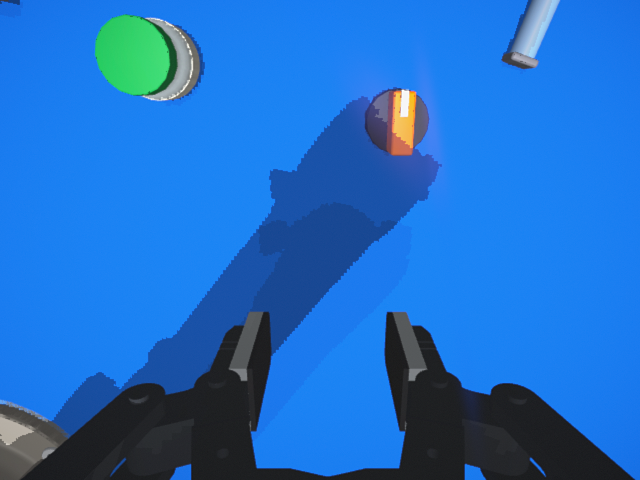

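The pointer is at the knob's far (+x) end, and its top is near (404,120). Knob centre is (0.4665, -0.3367) at 11.7°. The lever paddle is at z 0.161, so it is down.

Request:
drive_tool(rows=[{"offset": [0.43, 0.36, 0.3], "rotation": [0, 0, 0], "claw": 0.5}, {"offset": [0.43, 0.36, 0.6], "rotation": [0, 0, 0], "claw": 0.5}, {"offset": [0.43, 0.36, 0.88], "rotation": [0, 0, 0], "claw": 0.5}, {"offset": [0.43, 0.36, 0.88], "rotation": [0, 0, 0], "claw": 0.5}, {"offset": [0.43, 0.36, 0.88], "rotation": [0, 0, 0], "claw": 0.5}, {"offset": [0.43, 0.36, 0.88], "rotation": [0, 0, 0], "claw": 0.5}, {"offset": [0.43, 0.36, 0.88], "rotation": [0, 0, 0], "claw": 0.5}, {"offset": [0.43, 0.36, 0.88], "rotation": [0, 0, 0], "claw": 0.5}])

```text
clock: 7.07
tcp_pos: [0.4679, -0.3388, 0.0897]
orientation: [3.123, 0.317, 0.006]
contact_force: [-0.9, 0.7, 0.2]
grip_width: 0.0425
gripper_force: 0.0
```

Run:
```python
from h import *
st(); go(.4665,-.3367,.0245,11.7)
```

```text
t 7.07 tcp [ 0.4679 -0.3388  0.0897] yaw 11.61 F [-0.9  0.7  0.2] w 0.0425 g 0.0
off [-0.008 -0.017  0.435] rot [ 0.002 -0.002 -0.001]
```

Request:
drive_tool(force=60, rows=[{"offset": [-0.01, -0.015, 0.15], "rotation": [0, 0, 0], "claw": 0.5}, {"offset": [-0.01, -0.015, 0.3], "rotation": [0, 0, 0], "claw": 0.5}, {"offset": [-0.01, -0.015, 0.38], "rotation": [0, 0, 0], "claw": 0.5}, {"offset": [-0.01, -0.015, 0.43], "rotation": [0, 0, 0], "claw": 0.5}, {"offset": [-0.01, -0.015, 0.43], "rotation": [0, 0, 0], "claw": 0.5}, {"offset": [-0.01, -0.015, 0.43], "rotation": [0, 0, 0], "claw": 0.5}, {"offset": [-0.01, -0.015, 0.43], "rotation": [0, 0, 0], "claw": 0.5}])

```text
clock: 7.65
tcp_pos: [0.4652, -0.3373, 0.0234]
orientation: [3.124, 0.316, 0.003]
contact_force: [1.0, -0.6, 0.5]
grip_width: 0.0427
gripper_force: 0.0
```

Request:
drive_tool(force=60, rows=[{"offset": [0, 0, 0], "rotation": [0, 0, 0], "claw": 0}, {"offset": [0, 0, 0], "rotation": [0, 0, 0], "claw": 0}, {"offset": [0, 0, 0], "rotation": [0, 0, 0], "claw": 0}, {"offset": [0, 0, 0], "rotation": [0, 0, 0], "claw": 0}, {"offset": [0, 0, 0], "rotation": [0, 0, 0], "claw": 0}, {"offset": [0, 0, 0], "rotation": [0, 0, 0], "claw": 0}, {"offset": [0, 0, 0], "rotation": [0, 0, 0], "claw": 0}])

```text
clock: 8.23
tcp_pos: [0.465, -0.3372, 0.023]
orientation: [3.125, 0.316, 0.002]
contact_force: [-0.8, 0.2, 6.3]
grip_width: 0.0148
gripper_force: 59.4
```

Run:
```python
from h import *
st(); go(.4665,-.3367,.22,-24)
```

```text
t 8.23 tcp [ 0.465  -0.3372  0.023 ] yaw 11.55 F [-0.8  0.2  6.3] w 0.0148 g 59.4
off [ 0.012  0.    -1.313] rot [ 0.    -0.001  0.31 ]
```

Request:
drive_tool(rows=[{"offset": [0, 0, -0.1], "rotation": [0, 0, 0], "claw": 0}, {"offset": [0, 0, -0.3], "rotation": [0, 0, 0], "claw": 0}, {"offset": [0, 0, -0.5], "rotation": [0, 0, 0], "claw": 0}, {"offset": [0, 0, -0.75], "rotation": [0, 0, 0], "claw": 0}, {"offset": [0, 0, -1], "rotation": [0, 0, 0], "claw": 0}, {"offset": [0, 0, -1], "rotation": [0, 0, 0], "claw": 0}, {"offset": [0, 0, -1], "rotation": [0, 0, 0], "claw": 0}])

```text
clock: 8.82
tcp_pos: [0.4657, -0.3376, 0.1745]
orientation: [3.122, 0.316, 0.006]
contact_force: [0.5, -0.6, -1.9]
grip_width: 0.0149
gripper_force: 58.6
```

Request:
drive_tool(rows=[{"offset": [0.1, -0.2, -0.2], "rotation": [0, 0, 0], "claw": 0}, {"offset": [0.2, -0.4, -0.45], "rotation": [0, 0, 0], "claw": 0}, {"offset": [0.3, -0.6, -0.45], "rotation": [0, 0, 0], "claw": 0}, {"offset": [0.36, -0.77, -0.45], "rotation": [0, 0, 0], "claw": 0}, {"offset": [0.36, -0.77, -0.45], "rotation": [0, 0, 0], "claw": 0}, {"offset": [0.36, -0.77, -0.45], "rotation": [0, 0, 0], "claw": 0}])

```text
clock: 9.32
tcp_pos: [0.4937, -0.2105, 0.2381]
orientation: [-3.124, -0.323, 0.004]
contact_force: [-0.1, -0.5, -1.3]
grip_width: 0.0149
gripper_force: 58.9
```

Request:
drive_tool(rows=[{"offset": [0.1, -0.2, 0], "rotation": [0, 0, 0], "claw": 0}, {"offset": [0.2, -0.4, 0], "rotation": [0, 0, 0], "claw": 0}, {"offset": [0.3, -0.6, 0], "rotation": [0, 0, 0], "claw": 0}, {"offset": [0.36, -0.77, 0], "rotation": [0, 0, 0], "claw": 0}, {"offset": [0.36, -0.77, 0], "rotation": [0, 0, 0], "claw": 0}, {"offset": [0.36, -0.77, 0], "rotation": [0, 0, 0], "claw": 0}])

```text
clock: 9.82
tcp_pos: [0.5233, -0.0885, 0.2381]
orientation: [-3.125, -0.319, 0.004]
contact_force: [-0.9, -0.8, -1.3]
grip_width: 0.0146
gripper_force: 58.9
```

Request:
drive_tool(rows=[{"offset": [0.1, -0.2, 0], "rotation": [0, 0, 0.06], "claw": 0}, {"offset": [0.2, -0.4, 0], "rotation": [0, 0, 0.12], "claw": 0}, {"offset": [0.3, -0.6, 0], "rotation": [0, 0, 0.18], "claw": 0}, {"offset": [0.36, -0.77, 0], "rotation": [0, 0, 0.24], "claw": 0}, {"offset": [0.36, -0.77, 0], "rotation": [0, 0, 0.29], "claw": 0}, {"offset": [0.36, -0.77, 0], "rotation": [0, 0, 0.31], "claw": 0}, {"offset": [0.36, -0.77, 0], "rotation": [0, 0, 0.31], "claw": 0}, {"offset": [0.36, -0.77, 0], "rotation": [0, 0, 0.31], "claw": 0}])

```text
clock: 10.48
tcp_pos: [0.5534, 0.0328, 0.2386]
orientation: [3.071, -0.654, -0.002]
contact_force: [-0.3, -0.7, -1.0]
grip_width: 0.0149
gripper_force: 58.9
```

Run:
```python
from h import *
o=st(); go(.5534,.034,.14,-24)
w=snap("wrist","w4"); t=snap("top","t4"); s=snap("side","s4")
x,y,z=o["tcp_pos"]
Rt=Rn.from_rotvec(o["orientation"]).as_matrix()
for n,d in(("w",w),("t",t),("s",s)):
    P=(cloud(d)-o["tcp_pos"])@Rt   # tool frame
    hs=cv2.cvtColor(d["frame"],cv2.COLOR_RGB2HSV); H,S=hs[...,0],hs[...,1]
    r=(abs(P[...,0])<.035)&(abs(P[...,1])<.035)&(abs(P[...,2])<.04)
    og=r&(H>4)&(H<20)&(S>150); k=P[og]; print(n,"orange",len(k), np.percentile(k,[1,99],axis=0).round(4) if len(k) else 0)
    k=P[r&(P[...,2]>.001)&(P[...,2]<.03)]; print("  skirt",len(k),np.percentile(k,[1,99],axis=0).round(4) if len(k) else 0)
def crop(d,h):
    u,v=map(int,proj(d,o["tcp_pos"])); c=d["frame"][max(0,v-h):v+h,max(0,u-h):u+h]; return cv2.resize(c,(390,390),interpolation=cv2.INTER_CUBIC)
print(proj(w,o["tcp_pos"]))
save(np.hstack([crop(w,90),crop(s,30)]),"held")
```

```text
t 10.48 tcp [0.5534 0.0328 0.2386] yaw -24.05 F [-0.3 -0.7 -1. ] w 0.0149 g 58.9
off [-0.003 -0.008  0.657] rot [ 0.001  0.    -0.   ]
w orange 5568 [[-0.0174 -0.0065 -0.0257]
 [ 0.0249  0.0089 -0.0005]]
  skirt 4574 [[ 0.0022 -0.0216  0.0013]
 [ 0.0262  0.0239  0.022 ]]
t orange 0 0
  skirt 0 0
s orange 108 [[-0.0211 -0.0142 -0.0334]
 [-0.0006  0.0069  0.0076]]
  skirt 201 [[-0.0227 -0.0262  0.0011]
 [ 0.021   0.0109  0.0235]]
(np.float64(324.40364157547833), np.float64(331.4572516368527))
```

View pics/held.png

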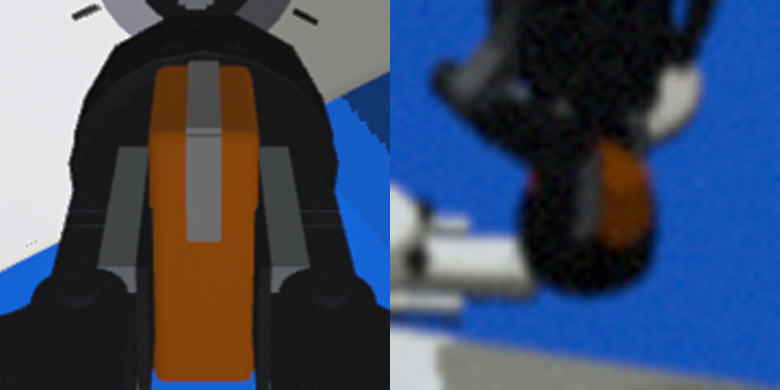

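The knob is held squarely between the pads, with its pointer at the front. I'll back off 60 mm to see the spindle and the held knob in one wrist view.

Request:
drive_tool(rows=[{"offset": [-0.2, 0, 0.1], "rotation": [0, 0, 0], "claw": 0}, {"offset": [-0.4, 0, 0.2], "rotation": [0, 0, 0], "claw": 0}, {"offset": [-0.4, 0, 0.3], "rotation": [0, 0, 0], "claw": 0}, {"offset": [-0.4, 0, 0.3], "rotation": [0, 0, 0], "claw": 0}, {"offset": [-0.4, 0, 0.3], "rotation": [0, 0, 0], "claw": 0}, {"offset": [-0.4, 0, 0.3], "rotation": [0, 0, 0], "claw": 0}])

```text
clock: 11.13
tcp_pos: [0.5002, 0.059, 0.1955]
orientation: [-3.072, 0.654, -0.003]
contact_force: [-0.1, 0.4, 0.2]
grip_width: 0.0151
gripper_force: 58.9
```

Run:
```python
from h import *
o=st(); d=snap("wrist","w5"); Rt=Rn.from_rotvec(o["orientation"]).as_matrix()
W=cloud(d); T=(W-o["tcp_pos"])@Rt
hs=cv2.cvtColor(d["frame"],cv2.COLOR_RGB2HSV); H,S,V=[hs[...,i].astype(int) for i in range(3)]
near=(abs(W[...,0]-.5534)<.03)&(abs(W[...,1]-.034)<.03)&(W[...,2]>.098)
k=near&(abs(W[...,2]-.1025)<.004); q=W[k]; C,r=cv2.minEnclosingCircle(q[:,:2].astype(np.float32)); print("collar",len(q),C,r)
m=near&((H<8)|(H>172))&(S>120); M=np.array([pt(d,u,v,.102) for v,u in np.argwhere(m)])
c=M.mean(0)[:2]; w,v=np.linalg.eigh(np.cov(M[:,:2].T)); e=v[:,1]*np.sign(v[0,1]); dc=c-C
print("mark",len(M),c,"axis",np.degrees(np.arctan2(e[1],e[0])),"dir",np.degrees(np.arctan2(dc[1],dc[0])))
k=near&(W[...,2]>.1155)&(W[...,2]<.126)&(V>120); q=W[k]; print("spindle top",len(q),q.mean(0),np.percentile(q,[1,99],axis=0).round(4))
print("spindle in tool",((np.array([*C,.12])-o["tcp_pos"])@Rt).round(4))
r=(abs(T[...,0])<.035)&(abs(T[...,1])<.035)
k=T[r&(T[...,2]>.0015)&(T[...,2]<.012)&(T[...,0]>.012)]
from scipy.optimize import least_squares
# front outer edge of skirt: max-x per y bin, circle r=.024
b=np.round(k[:,1]/.001).astype(int); E=np.array([[k[b==i][:,0].max(),i*.001] for i in np.unique(b) if abs(i)<21 and (b==i).sum()>3])
s=least_squares(lambda p:np.hypot(E[:,0]-p[0],E[:,1]-p[1])-.024,[.002,0],loss="soft_l1",f_scale=.0005); print("skirt ctr tool",s.x,len(E),np.abs(s.fun).mean(),"z",np.median(k[:,2]))
og=r&(H>4)&(H<20)&(S>150)&(T[...,2]<-.021); q=T[og]; print("bar",cv2.minAreaRect(q[:,:2].astype(np.float32)),np.median(q[:,2]))
save(d["frame"],"w5")
```

```text
t 11.13 tcp [0.5002 0.059  0.1955] yaw -24.03 F [-0.1  0.4  0.2] w 0.0151 g 58.9
collar 3363 (0.5534389019012451, 0.03379504010081291) 0.019097084179520607
mark 313 [0.56317877 0.03601735] axis -78.06018948219314 dir 12.8529583467337
spindle top 476 [0.55261675 0.03436995 0.11958483] [[0.5465 0.0269 0.1164]
 [0.5588 0.0406 0.1219]]
spindle in tool [0.0588 0.0014 0.0756]
skirt ctr tool [0.00269443 0.00118899] 41 0.00015435933501541845 z 0.0029017699547401223
bar ((0.00322115421295166, 0.0010334388352930546), (0.043877169489860535, 0.01602722331881523), 0.4898878335952759) -0.024372069093378065
```

View pics/w5.png

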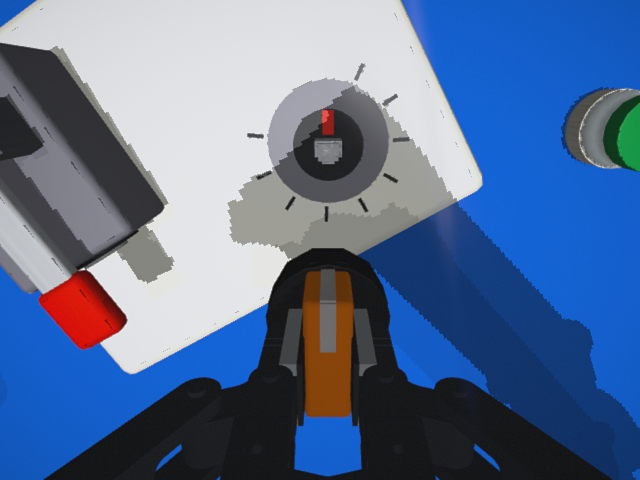

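The view shows the spindle top at (328,150), the red mark straight above it at (328,122), and the pointer line straight along the tool. So the yaw matches, and it needs about 56 mm along tool x and almost nothing sideways.

Request:
drive_tool(rows=[{"offset": [0.2, 0.002, 0.05], "rotation": [0, 0, 0], "claw": 0}, {"offset": [0.375, 0.002, 0.15], "rotation": [0, 0, 0], "claw": 0}, {"offset": [0.375, 0.002, 0.3], "rotation": [0, 0, 0], "claw": 0}, {"offset": [0.375, 0.002, 0.3], "rotation": [0, 0, 0], "claw": 0}, {"offset": [0.375, 0.002, 0.3], "rotation": [0, 0, 0], "claw": 0}, {"offset": [0.375, 0.002, 0.3], "rotation": [0, 0, 0], "claw": 0}])

```text
clock: 11.68
tcp_pos: [0.5505, 0.0367, 0.1507]
orientation: [-3.073, 0.652, -0.001]
contact_force: [-0.3, -0.3, 0.0]
grip_width: 0.0144
gripper_force: 58.9
```

Run:
```python
from h import *
o=st(); u=np.array([np.cos(np.radians(-24)),np.sin(np.radians(-24))]); v=np.array([u[1],-u[0]])
t=np.array([.5534,.0338])-.0026*u-.0011*v; print(t); go(*t,.1426,-24)
```

```text
t 11.68 tcp [0.5505 0.0367 0.1507] yaw -23.95 F [-0.3 -0.3  0. ] w 0.0144 g 58.9
[0.55147219 0.03586242]
off [0.008 0.003 0.054] rot [-0. -0.  0.]
```

Request:
drive_tool(rows=[{"offset": [0.006, 0.002, 0.03], "rotation": [0, 0, 0], "claw": 0}, {"offset": [0.006, 0.002, 0.05], "rotation": [0, 0, 0], "claw": 0}, {"offset": [0.006, 0.002, 0.06], "rotation": [0, 0, 0], "claw": 0}, {"offset": [0.006, 0.002, 0.07], "rotation": [0, 0, 0], "claw": 0}, {"offset": [0.006, 0.002, 0.08], "rotation": [0, 0, 0], "claw": 0}, {"offset": [0.006, 0.002, 0.09], "rotation": [0, 0, 0], "claw": 0}, {"offset": [0.006, 0.002, 0.1], "rotation": [0, 0, 0], "claw": 0}, {"offset": [0.006, 0.002, 0.1], "rotation": [0, 0, 0], "claw": 0}, {"offset": [0.006, 0.002, 0.1], "rotation": [0, 0, 0], "claw": 0}])

```text
clock: 12.43
tcp_pos: [0.5507, 0.0358, 0.1345]
orientation: [3.073, -0.652, -0.0]
contact_force: [-0.7, -0.2, -0.8]
grip_width: 0.0149
gripper_force: 58.9
```

Request:
drive_tool(rows=[{"offset": [0, 0, 0.01], "rotation": [0, 0, 0], "claw": 0}, {"offset": [0, 0, 0.02], "rotation": [0, 0, 0], "claw": 0}, {"offset": [0, 0, 0.03], "rotation": [0, 0, 0], "claw": 0}, {"offset": [0, 0, 0.04], "rotation": [0, 0, 0], "claw": 0}, {"offset": [0, 0, 0.05], "rotation": [0, 0, 0], "claw": 0}, {"offset": [0, 0, 0.06], "rotation": [0, 0, 0], "claw": 0}, {"offset": [0, 0, 0.07], "rotation": [0, 0, 0], "claw": 0}, {"offset": [0, 0, 0.08], "rotation": [0, 0, 0], "claw": 0}, {"offset": [0, 0, 0.08], "rotation": [0, 0, 0], "claw": 0}, {"offset": [0, 0, 0.08], "rotation": [0, 0, 0], "claw": 0}, {"offset": [0, 0, 0.08], "rotation": [0, 0, 0], "claw": 0}])

```text
clock: 13.35
tcp_pos: [0.5508, 0.0358, 0.123]
orientation: [3.073, -0.652, 0.0]
contact_force: [-2.6, -0.8, 6.0]
grip_width: 0.0149
gripper_force: 59.8
```

Request:
drive_tool(rows=[{"offset": [0, 0, 0.01], "rotation": [0, 0, 0], "claw": 0}, {"offset": [0, 0, 0.02], "rotation": [0, 0, 0], "claw": 0}, {"offset": [0, 0, 0.03], "rotation": [0, 0, 0], "claw": 0}, {"offset": [0, 0, 0.04], "rotation": [0, 0, 0], "claw": 0}, {"offset": [0, 0, 0.045], "rotation": [0, 0, 0], "claw": 0}, {"offset": [0, 0, 0.045], "rotation": [0, 0, 0], "claw": 0}, {"offset": [0, 0, 0.045], "rotation": [0, 0, 0], "claw": 0}, {"offset": [0, 0, 0.045], "rotation": [0, 0, 0], "claw": 0}])

```text
clock: 14.02
tcp_pos: [0.5511, 0.0358, 0.1186]
orientation: [3.073, -0.653, 0.002]
contact_force: [-10.2, -1.5, 26.2]
grip_width: 0.0151
gripper_force: 63.0
```

Run:
```python
from h import *
o=st(); d=snap("wrist","w6"); Rt=Rn.from_rotvec(o["orientation"]).as_matrix()
W=cloud(d); T=(W-o["tcp_pos"])@Rt
hs=cv2.cvtColor(d["frame"],cv2.COLOR_RGB2HSV); H,S=hs[...,0],hs[...,1]
r=(abs(T[...,0])<.035)&(abs(T[...,1])<.035)
og=r&(H>4)&(H<20)&(S>150)&(T[...,2]<-.021); q=T[og]; print("bar",cv2.minAreaRect(q[:,:2].astype(np.float32)),"top z",np.median(W[og][:,2]))
for n in ("top","side"):
    s=snap(n,n+"6"); X=cloud(s); hs=cv2.cvtColor(s["frame"],cv2.COLOR_RGB2HSV); H,S=hs[...,0],hs[...,1]
    w=X[((H<6)|(H>174))&(S>150)&(X[...,1]>.12)&(X[...,1]<.23)&(X[...,0]>.45)&(X[...,0]<.62)&(X[...,2]>.1)]
    print(n,len(w),w.mean(0) if len(w) else 0,w.max(0) if len(w) else 0)
save(d["frame"],"w6")
```

```text
t 14.02 tcp [0.5511 0.0358 0.1186] yaw -23.99 F [-10.2  -1.5  26.2] w 0.0151 g 63.0
bar ((0.0030455831438302994, 0.0013749273493885994), (0.01607765443623066, 0.04428642988204956), 89.57327270507812) top z 0.14307724984212647
top 54 [0.53681765 0.16798068 0.16090294] [0.55423538 0.1808888  0.16658433]
side 135 [0.53623078 0.17272189 0.1612121 ] [0.55135011 0.1851928  0.16557448]
```

View pics/w6.png

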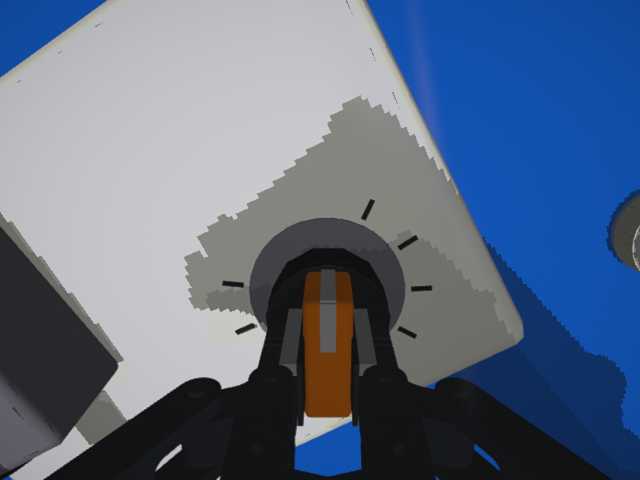

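The knob is seated. Its bar top is at z 0.143, exactly the height for fully on and pressed 8 mm, and the 26 N contact force shows it is at the stop. The lever is still down at z 0.161, so I'm handing in.

```bash
python3 -c "
from bench import hand_in; print(hand_in())"
```

```text
the job is handed in; nothing more can be done
None
```

I handed the job in with the lever fully down and the knob on the D-spindle, pressed in to its stop and still gripped; no verdict came back.

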